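Dry-fit a half-lapped frame over its full-size drawing

ROBOT

A 6-joint arm with a two-finger parallel gripper is mounted at the origin on a cart in front of the work surface, level with it; the furniture and walls round the work are solid. World frame = base frame: x ahead of the robot, y to its left, z up, the work surface at z = 0. Lengths are in m, angles in rad, forces in N, time in s.
With the tool pointing down it reaches from about 0.3 to 0.875 m from the base axis. Payload 6.4 kg.
Tool frame: the origin (TCP) lies between the finger pads; the fingertips stand 19 mm ahead of it and the grasp point (between the pads) is the TCP; z points along the fingers, y is the direction in which the jaws open and shut (so a half turn about z gives the same grasp; the last joint's range is limited). The gripper opens to 85 mm and grips with 20 to 120 N. Pads are 22 mm wide; open, the fingers measure 114 mm over their backs; the gripper's body (76 mm by 85 mm) begins 54 mm behind the grasp point. The pads swing forward as they close: fully open they stand 13 mm farther back than shut.
Start: joints at [0.942, 0.181, 1.607, -0, 1.354, -0.206], TCP at [0.236, 0.524, 0.226] pointing down, gripper open.
Joint ranges: [-2.99, 2.99], [-0.89, 2.07], [0.3, 2.58], [-1.14, 4.28], [0, 2.63], [-3.12, 3.12]. Speed limits (rad/s): [2.57, 2.57, 3.01, 3.14, 3.14, 3.14].

INTERFACE

Orientations are given as a unit quaternion [w, x, y, z].
In Python, from bench import * gives the robot as it stands.
- The arm moves only by the tool apply_moves, never from a script. Its argument "moves" is a list that holds one entry, the list of rows, each a list of 7 numbers: the shift along the tool's x, y, z in cm, then the turn, a rotation vector about the tool's x, y, z in rad, then the opening, from 0 (shut) to 1 (fully open). A call has 1 to 8 rows; each row is the pose to reach, as a shift and turn from the pose commanded when the call began, along the tool's axes at that moment; what a row does not reach only later rows make up. A row lasts 1/10 s, in which the tool goes at most 50 mm and 8.59 degrees, less where a joint would pass 70% of its speed; a pose out of reach is approached as far as the arm can. A call with a gripper value outside its range is refused whole. The fingers move at their own pace and stop on an object; the grip force is fixed at half the most. Time passes only in rows, so rows that repeat a pose let the fingers close. It gives the time, the measured TCP pose, the force and the opening at its end, in the units of the state.
- get_obs(): the state, without advancing time (a new reading comes with each control period).
- camera(name): name is "scene" or "top" or "wrist"; returns the picture (384x512x3 uint8, red, green, blue); there is no depth.
- get_calibration(name): a dict with "vertical_fov" (degrees; the focal length in pixels is half the picture's height over the tangent of half this angle, whatever the lens; pixels are square), "cx", "cy" (the principal point, pixels), "R" (3x3) and "t" (3): a world point X has camera coordinates R X + t. Camera axes: x right, y down, z forward; pixel columns grow to the right and rows downward; lengths in m; the calibration is good to about 2 mm. A picture is of the moment at which its call begins: read the wrist's pose just before it. get_calibration takes no time and is no camera call; for the wrist camera it gives the pose at the moment of the call.
- hand_in(): hands the job in, once; it reports no verdict.
The state is a dict: "time_s": time; "q": joint angles; "dq": joint speeds; "joint_efforts": joint torques, N m; "eef_pos": TCP position; "eef_rot": TCP orientation; "wrist_force": force on the tool from outside, world axes, zero at the start; "torque": the same for the moment, N m; "opening": opening from 0.0 (shut) to 1.0 (fully open).
Only numpy, scipy, OpenCV 4.12 (cv2) and the standard library are available. Lean on these libraries where they do the work, as an engineer would, in place of code of your own. Each camera call takes 0.05 s, during which the arm holds its last target. There are 200 camera calls.

TASK

Dry-fit the small oak frame on top of its full-size drawing on the white board: lay the two stiles (the longer bars, with their end laps facing up) on the two drawn stiles, the longer lap of each at the end where the wide rail is drawn, then lower the wide rail and the narrow rail across them in their drawn places, so that each rail sits fully down in the laps, flush with the stiles, and the frame is square on the drawing. Leave the steel rule and the spring clamp where they lie.

Things in the scene. Friction and masses are not known exactly. Their poses are not given: they have to be found in the camera images.
- board: White setting-out board, fixed, 240 x 200 x 6 mm, with the frame drawn full size. Origin: centre of its underside; x along the drawn stiles towards the wide rail. Drawn in dark lines (mm): outline x -100..100, y -80..80; stiles 34 wide, centre lines y = +63 and -63; wide rail x 54..100 (centre line 77); narrow rail x -100..-70 (centre line -85).
- stile_a_mid (a point): Stile: bare oak bar 200 x 34 x 22 mm, lying laps up. Both ends are half-lapped from above, 11 mm deep: the long lap over the last 49 mm at the +x end, the short lap over the last 33 mm at -x, so a raised middle with a low step at each end. 0.11 kg. Point: its centre, 11 mm above the underside; x along its length, z up.
- stile_b_mid (a point): Other stile, identical (the two may swap): bare oak bar 200 x 34 x 22 mm, lying laps up. Both ends are half-lapped from above, 11 mm deep: the long lap over the last 49 mm at the +x end, the short lap over the last 33 mm at -x, so a raised middle with a low step at each end. 0.11 kg. Point: its centre, 11 mm above the underside; x along its length, z up.
- rail_wide_mid (a point): Rail: oak bar 160 x 46 x 22 mm, the wider one, lying laps down, same either way round. Underneath, 11.5 mm is cut away over the last 36.5 mm at each end; the full-thick middle, 87 mm long with 3 mm bevelled lower ends, goes between the stiles (92 mm apart when on their outlines). From above a plain bar. 0.11 kg. Point: its centre, 11 mm above the underside; x along its length, z up.
- rail_narrow_mid (a point): Rail: oak bar 160 x 30 x 22 mm, the narrower one, lying laps down, same either way round. Underneath, 11.5 mm is cut away over the last 36.5 mm at each end; the full-thick middle, 87 mm long with 3 mm bevelled lower ends, goes between the stiles (92 mm apart when on their outlines). From above a plain bar. 0.07 kg. Point: its centre, 11 mm above the underside; x along its length, z up.
- steel_rule: Steel rule, bystander, 300 x 25 x 9 mm, lying flat between the board and the front edge. Origin: centre of its underside.
- spring_clamp: Black spring clamp, bystander, 119 mm long, 19 mm high, lying at the right near corner. Origin: centre of its underside.

How it is judged:
At the end, for the whole second after the job is handed in: Both stiles lie laps up on the drawn stiles, long laps at the wide-rail end (10 mm along, 9 mm across); both rails lie in their drawn places and own laps (10 mm), level and flush with the stiles (2.5 mm in height); all within 5 degrees of the drawing, released, at rest (x of stile_a_mid in the frame of board between -0.01 and 0.01 m and (y of stile_a_mid in the frame of board between 0.054 and 0.072 m or y of stile_a_mid in the frame of board between -0.072 and -0.054 m) and z of stile_a_mid in the frame of board between 0.014 and 0.02 m and angle between the x axis of each of stile_a_mid, stile_b_mid and the x axis of board, either way round below 0.09 rad and angle between each of stile_a_mid, stile_b_mid's own z axis and vertical below 0.06 rad and linear speed of each of stile_a, stile_b, rail_wide, rail_narrow below 0.02 m/s and x of stile_b_mid in the frame of board between -0.01 and 0.01 m and (y of stile_b_mid in the frame of board between 0.054 and 0.072 m or y of stile_b_mid in the frame of board between -0.072 and -0.054 m) and z of stile_b_mid in the frame of board between 0.014 and 0.02 m and x of rail_wide_mid in the frame of board between 0.067 and 0.087 m and y of rail_wide_mid in the frame of board between -0.01 and 0.01 m and z of rail_wide_mid in the frame of board between 0.0145 and 0.0195 m and angle between the x axis of each of rail_wide_mid, rail_narrow_mid and the y axis of board, either way round below 0.09 rad and angle between each of rail_wide_mid, rail_narrow_mid's own z axis and vertical below 0.05 rad and x of rail_wide_mid in the frame of stile_a_mid between 0.067 and 0.087 m and x of rail_wide_mid in the frame of stile_b_mid between 0.067 and 0.087 m and x of rail_narrow_mid in the frame of board between -0.095 and -0.075 m and y of rail_narrow_mid in the frame of board between -0.01 and 0.01 m and z of rail_narrow_mid in the frame of board between 0.0145 and 0.0195 m and x of rail_narrow_mid in the frame of stile_a_mid between -0.095 and -0.075 m and x of rail_narrow_mid in the frame of stile_b_mid between -0.095 and -0.075 m); the robot touches nothing.
It fails at once if the steel rule is shifted by more than 25 mm (distance of steel_rule from where it was at the start of the episode above 0.025 m).
It fails at once if the spring clamp is shifted by more than 25 mm (distance of spring_clamp from where it was at the start of the episode above 0.025 m).
It also fails if it takes over 106 s, if anything falls off the work surface, if the arm or the gripper's body presses on something with over 40 N, if the wrist force passes 120 N, or if a joint passes its speed limit or range.

## Working session

There is one attempt and no reset: what is moved stays moved. The work goes in short steps, Python scripts to look and compute and a tool call to move; the robot and the scene stay as the last step left them, time stands still between calls to the robot, and variables do not carry over. Pictures are saved under pics/ and viewed, about 12 in all and at most 16, crops included, and the job is handed in when it is done.

Besides the shell and the picture viewer there is one more tool, called after "Emit:" by a JSON object that holds its "name" and its "arguments". apply_moves: Moves the arm, as the interface text tells. Its arguments: {"type":"object","properties":{"moves":{"type":"array","items":{"type":"array","items":{"type":"array","items":{"type":"number"}}}}},"required":["moves"]}

```bash
ls; mkdir -p pics; python3 - <<'E'
from bench import *
import cv2,json
o=get_obs();print(o)
for n in("top","scene"):
    im=camera(n);cv2.imwrite(f"pics/{n}0.png",im[:,:,::-1]);c=get_calibration(n);print(n,c)
E
```

```text
pics
{'time_s': 0.0, 'q': array([ 9.41674255e-01,  1.81525545e-01,  1.60799392e+00, -3.37709105e-05,
        1.35379881e+00, -2.06319621e-01]), 'dq': array([ 7.78353091e-05, -5.31330063e-04,  1.41275685e-03,  8.65199286e-04,
       -1.61735191e-03, -1.33597281e-03]), 'joint_efforts': array([ 3.71835713e-04, -4.44858992e+01, -3.51343775e+01, -3.01931814e-04,
        9.02968895e-03, -9.63832214e-07]), 'eef_pos': array([0.23560371, 0.52390717, 0.22549968]), 'eef_rot': array([-3.34954247e-04,  2.09826490e-01,  9.77738257e-01, -7.95309515e-04]), 'wrist_force': array([-0.75925324, -0.35384728, -1.06000448]), 'torque': array([ 0.02415699, -0.02088202,  0.05181384]), 'opening': 1.0023506232951966}
top {'vertical_fov': 51.83264240854707, 'cx': 266.5457564442511, 'cy': 188.61369552261917, 'R': array([[ 0.02016271, -0.99958434,  0.02060589],
       [-0.99683949, -0.02168282, -0.07642568],
       [ 0.07684071, -0.01899981, -0.99686233]]), 't': array([-0.32062803,  0.47467672,  0.83711899])}
scene {'vertical_fov': 48.64605911939712, 'cx': 256.79896346862716, 'cy': 192.15034692054684, 'R': array([[ 0.78925911, -0.61346854, -0.02695184],
       [-0.26307205, -0.29814452, -0.91755269],
       [ 0.55485417,  0.7312771 , -0.3966997 ]]), 't': array([-0.57528505,  0.08936471,  0.88678707])}
```

View pics/top0.png

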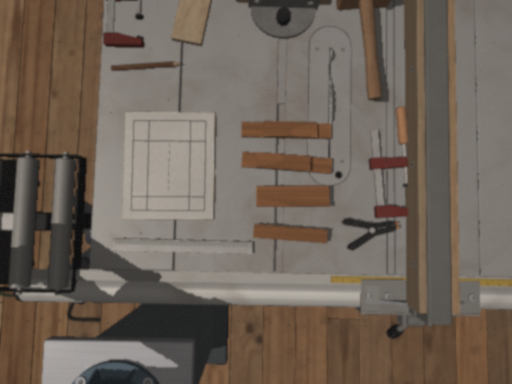

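View pics/scene0.png

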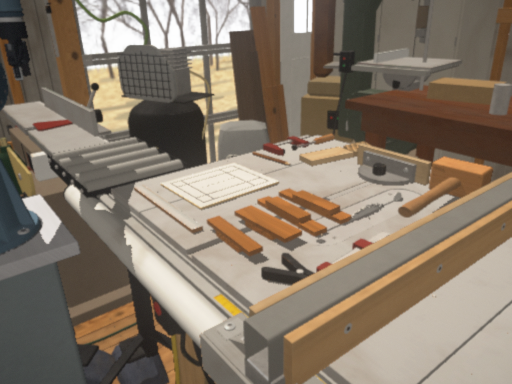

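The top view shows the board at about (169,165) with the wide rail drawn at its far end (rows 120–141). The stiles are at (287,130) and (287,162), the wide rail at (293,196), the narrow rail at (291,233), the rule at (183,245) and the clamp at (372,230). Next I'll measure them.

```bash
cat > h.py <<'E'
from bench import *
import cv2,numpy as np
def K(c): return 192/np.tan(np.radians(c["vertical_fov"])/2)
def ray(c,px,z):
    px=np.atleast_2d(px).astype(float);f=K(c);R=np.array(c["R"]);t=np.array(c["t"])
    d=np.c_[(px[:,0]-c["cx"])/f,(px[:,1]-c["cy"])/f,np.ones(len(px))]@R
    o=-R.T@t
    return (o+d*((z-o[2])/d[:,2])[:,None])[:,:2]
def proj(c,X):
    p=np.atleast_2d(X)@np.array(c["R"]).T+c["t"];f=K(c)
    return np.c_[c["cx"]+f*p[:,0]/p[:,2],c["cy"]+f*p[:,1]/p[:,2]]
def rect(pts):  # world xy contour -> centre,(long,short),angle of long axis
    (cx,cy),(w,h),a=cv2.minAreaRect(np.float32(pts*1000))
    if w<h:w,h,a=h,w,a+90
    return np.round([cx,cy,w,h,(a+90)%180-90],1)
def oak(im,lo=500):
    hsv=cv2.cvtColor(im,cv2.COLOR_RGB2HSV)
    m=cv2.inRange(hsv,(4,110,70),(16,255,255))
    m=cv2.morphologyEx(m,cv2.MORPH_CLOSE,np.ones((3,3)))
    cs,_=cv2.findContours(m,cv2.RETR_EXTERNAL,cv2.CHAIN_APPROX_NONE)
    return [c[:,0] for c in cs if cv2.contourArea(c)>lo]
E
python3 - <<'E'
from h import *
im=cv2.imread("pics/top0.png")[:,:,::-1].copy();c=get_calibration("top")
for k in oak(im):
    print(k.min(0),k.max(0),rect(ray(c,k,.022)))
hsv=cv2.cvtColor(im,cv2.COLOR_RGB2HSV);print(hsv[115,128],hsv[100,150],hsv[165,169],hsv[247,180],hsv[130,270])
g=im[:,:,0].astype(int); print(g[165,112:225:1]); print(g[105:225,160])
cv2.imwrite("pics/top0c.png",cv2.resize(im[100:260,100:350,::-1],None,fx=3.2,fy=3.2,interpolation=cv2.INTER_CUBIC))
E
```

```text
[388 310] [493 383] [ 146.6 -682.2  221.8  152.2  -85.7]
[200 306] [363 383] [ 152.6 -350.4  342.8  157.7  -89.3]
[ 75 304] [137 331] [202.4  21.7 128.9  55.5 -89.1]
[  0 297] [ 70 383] [154.8 167.2 174.5 146.3   0.7]
[254 225] [326 241] [ 386.6 -363.7  156.1   27.4   86.8]
[257 186] [328 206] [ 466.5 -367.6  154.7   43.5  -88.7]
[242 153] [331 172] [ 541.  -353.5  194.3   32.6   87. ]
[242 121] [330 137] [ 613.8 -350.9  194.    34.6  -89.7]
[0 0] [101 153] [720.1 173.2 344.2 222.6   1.8]
[ 16  27 163] [ 14  25 131] [ 16  25 152] [ 15  20 151] [ 13 140 109]
[148 145 146 146 145 147 145 145 144 144 147 153 162 166 166 167 168 167
 166 152 136 151 165 166 166 167 166 166 166 163 164 165 165 163 157 142
 140 156 165 165 163 165 166 165 166 165 166 165 166 164 163 163 164 167
 164 159 150 152 160 164 165 165 166 165 166 164 165 164 164 165 164 163
 163 165 163 161 151 135 139 156 162 164 163 163 163 163 162 162 163 162
 162 154 138 133 149 159 162 161 161 161 163 152 116  99 121 131 135 134
 134 133 132 132 134]
[131 130 129 129 129 131 139 153 161 159 160 161 160 159 148 135 145 158
 161 162 163 163 162 160 161 160 163 164 164 164 163 163 163 163 152 135
 138 155 163 164 165 165 164 164 166 164 164 165 164 163 163 164 165 166
 167 166 165 164 163 165 166 165 165 164 165 164 165 165 165 165 165 164
 166 167 166 168 168 167 167 165 166 166 165 166 165 166 166 165 167 166
 153 140 151 163 167 166 165 165 165 165 166 166 165 164 155 139 150 162
 165 165 166 167 167 159 143 136 138 140 139 140]
```

View pics/top0c.png

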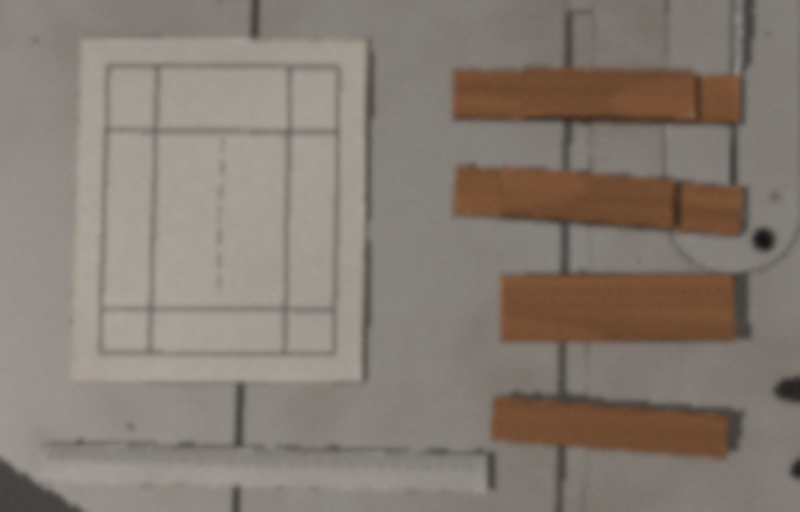

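The right-hand lap is short on the far stile (crop 697–742) and long on the near one (677–742). So the far stile's long lap points to +y, and the near stile's to −y. Next is the board pose from its drawn outline corners (108,66), (340,66), (335,352), (101,352).

```bash
cat >> h.py <<'E'
from scipy.spatial.transform import Rotation as Ro
def tool():
    o=get_obs();w,x,y,z=o["eef_rot"];return np.array(o["eef_pos"]),Ro.from_quat([x,y,z,w]),o
def delta(target,jaw_deg):
    """shift (cm) and rotvec in the tool frame to reach target with tool down and jaw y at jaw_deg in world"""
    p,R,o=tool();a=np.radians(jaw_deg);y=np.array([np.cos(a),np.sin(a),0]);z=np.array([0,0,-1.])
    G=Ro.from_matrix(np.c_[np.cross(y,z),y,z])
    print("t",round(o["time_s"],2),"now",np.round(p,4),"jaw",np.round(np.degrees(np.arctan2(*R.as_matrix()[[1,0],1])),2),"open",round(o["opening"],3))
    print("shift",np.round(R.inv().apply(np.array(target)-p)*100,2),"rot",np.round((R.inv()*G).as_rotvec(),4))
E
python3 - <<'E'
from h import *
c=get_calibration("top")
cr=np.array([[108,66],[340,66],[335,352],[101,352]])/3.2+[100-.34,100-.34]
w=ray(c,cr,.006)*1000;print(np.round(w,1))
print("sides",[round(float(np.linalg.norm(w[i]-w[i-1])),1) for i in range(4)])
print("centre",w.mean(0)); x=w[0]+w[1]-w[2]-w[3];print("ang",np.degrees(np.arctan2(x[1],x[0])), "ang2",np.degrees(np.arctan2(*(w[0]+w[3]-w[1]-w[2])[[1,0]]))-90)
rl=np.array([[45,443],[490,452],[488,490],[40,486]])/3.2+100;print("rule",ray(c,rl,.009)*1000)
delta([.60,-.35,.2],0)
E
```

```text
[[ 628.6  -11.4]
 [ 632.7 -172.3]
 [ 433.2 -175.2]
 [ 429.9  -15.8]]
sides [198.7, 160.9, 199.5, 159.5]
centre [531.06664952 -93.69222054]
ang 1.0466638555941923 ang2 1.319240197914894
rule [[ 366.83296103   17.30610341]
 [ 366.51080409 -283.90198342]
 [ 340.83965781 -283.12687071]
 [ 337.94967468   19.23006164]]
t 0.1 now [0.2356 0.524  0.2256] jaw 65.78 open 1.003
shift [-69.09 -64.75   2.64] rot [-1.600e-03  6.000e-04  1.148e+00]
```

Emit:
{"name": "apply_moves", "arguments": {"moves": [[[-69,-64.7,0,0,0,1.148,1],[-69,-64.7,0,0,0,1.148,1],[-69,-64.7,0,0,0,1.148,1],[-69,-64.7,0,0,0,1.148,1],[-69,-64.7,0,0,0,1.148,1],[-69,-64.7,0,0,0,1.148,1],[-69,-64.7,0,0,0,1.148,1],[-69,-64.7,0,0,0,1.148,1]]]}}

```text
time_s: 0.9
eef_pos: [0.3899, 0.1533, 0.2263]
eef_rot: [0.0, 0.709, 0.705, 0.0]
wrist_force: [0.9, 0.5, 0.4]
opening: 1.0
```

```bash
python3 - <<'E'
from h import *
delta([.578,-.35,.25],0)
E
```

```text
t 0.9 now [0.3899 0.1533 0.2263] jaw -0.3 open 1.0
shift [-50.23  19.08  -2.37] rot [ 0.0003 -0.0001 -0.0053]
```

Emit:
{"name": "apply_moves", "arguments": {"moves": [[[-50.2,18.8,-2.4,0,0,0,0.6],[-50.2,18.8,-2.4,0,0,0,0.6],[-50.2,18.8,-2.4,0,0,0,0.6],[-50.2,18.8,-2.4,0,0,0,0.6],[-50.2,18.8,-2.4,0,0,0,0.6],[-50.2,18.8,-2.4,0,0,0,0.6],[-50.2,18.8,-2.4,0,0,0,0.6],[-50.2,18.8,-2.4,0,0,0,0.6]]]}}

```text
time_s: 1.7
eef_pos: [0.53, -0.2211, 0.2439]
eef_rot: [-0.0, 0.707, 0.707, 0.0]
wrist_force: [1.1, 1.5, 0.6]
opening: 0.599
```

Emit:
{"name": "apply_moves", "arguments": {"moves": [[[-14,5.1,0,0,0,0,0.6],[-14,5.1,0,0,0,0,0.6],[-14,5.1,0,0,0,0,0.6],[-14,5.1,0,0,0,0,0.6],[-14,5.1,0,0,0,0,0.6]]]}}

```text
time_s: 2.2
eef_pos: [0.5802, -0.3598, 0.2423]
eef_rot: [-0.002, 0.708, 0.706, 0.0]
wrist_force: [-0.6, 1.0, -0.2]
opening: 0.599
```

```bash
python3 - <<'E'
from h import *
delta([.6138,-.351,.1],0)
c=get_calibration("wrist");im=camera("wrist");cv2.imwrite("pics/w1.png",im[:,:,::-1])
print(c["R"],c["t"])
for k in oak(im,1500): print(k.min(0),k.max(0),rect(ray(c,k,.022)))
E
```

```text
t 2.2 now [ 0.5802 -0.3598  0.2423] jaw -0.1 open 0.599
shift [ 0.86  3.39 14.22] rot [-0.0022 -0.0022 -0.0018]
[[ 9.99996310e-01 -1.54041024e-03 -2.23779871e-03]
 [-8.55940560e-04 -9.60403342e-01  2.78612073e-01]
 [-2.57836625e-03 -2.78609130e-01 -9.60401117e-01]] [-0.57998601 -0.38496502  0.29621575]
[429 242] [511 336] [ 865.6 -536.6  146.7  106.2  -77.4]
[  0 182] [ 19 355] [ 255.  -505.4  259.5   24.1   77.2]
[135 105] [188 236] [ 468.4 -367.1  159.6   46.8  -88.6]
[ 75 101] [111 233] [ 387.1 -363.2  159.4   29.6   86.7]
[211  73] [243 237] [ 543.8 -351.5  193.8   34.2   86.9]
[272  71] [303 236] [ 616.  -349.4  194.1   34.6  -89.7]
```

View pics/w1.png

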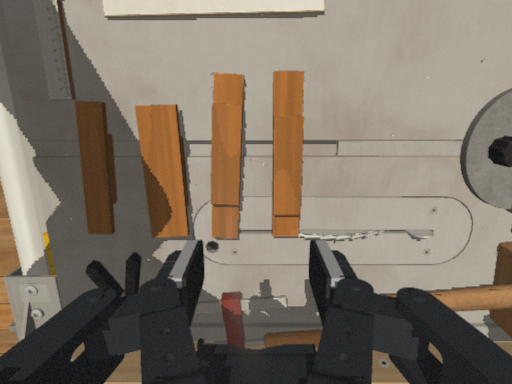

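The wrist view has the far stile at columns 272–303 (short step at row 215) and the near stile at 211–243 (long step at row 205). That confirms which way the laps point. The low ends sit at z = 11 mm, so I'll recompute the stile centres for that height.

```bash
cat > wrist.py <<'E'
from h import *
import sys
p,_,o=tool();c=get_calibration("wrist");im=camera("wrist");cv2.imwrite(f"pics/{sys.argv[1]}.png",im[:,:,::-1])
for k in oak(im,1500):
    print(k.min(0),k.max(0),*[rect(ray(c,k,z)) for z in (.011,.022)])
E
python3 - <<'E'
from h import *
im=cv2.imread("pics/w1.png")[:,:,::-1].copy();c=get_calibration("wrist");print(-c["R"].T@c["t"])
for k in oak(im,1500)[-2:]: print(rect(ray(c,k,.011)),rect(ray(c,k,.022)))
cr=np.array([[277,215],[225,205],[228,103],[288,115]]);print(ray(c,cr,.022)*1000)
im=cv2.imread("pics/top0.png")[:,:,::-1].copy();c=get_calibration("top");print(-c["R"].T@c["t"])
for k in oak(im)[-3:-1]: print(rect(ray(c,k,.011)),rect(ray(c,k,.022)))
delta([.615,-.3505,.1],0)
E
```

```text
[ 0.58038295 -0.28688875  0.391239  ]
[ 542.9 -352.6  200.    35.3   87. ] [ 544.  -350.7  194.2   34.3   87. ]
[ 617.5 -350.3  200.4   35.7  -89.6] [ 616.4 -348.5  194.6   34.7  -89.6]
[[ 605.69948307 -417.66942117]
 [ 541.67434208 -404.69529783]
 [ 548.35945143 -284.73650089]
 [ 615.96144042 -297.77509096]]
[ 0.41531641 -0.29429732  0.87737671]
[ 542.7 -354.3  196.8   33.1   87. ] [ 541.  -353.5  194.3   32.6   87. ]
[ 616.4 -351.6  196.5   35.   -89.7] [ 613.8 -350.9  194.    34.6  -89.7]
t 2.25 now [ 0.5804 -0.3587  0.2431] jaw -0.03 open 0.595
shift [ 0.8   3.48 14.31] rot [-0.0014 -0.0017 -0.0005]
```

Emit:
{"name": "apply_moves", "arguments": {"moves": [[[0.8,3.5,5,0.001,0.001,-0.007,0.6],[0.8,3.5,10,0.001,0.001,-0.007,0.6],[0.8,3.5,15,0.001,0.001,-0.007,0.6],[0.8,3.5,18,0.001,0.001,-0.007,0.6],[0.8,3.5,18,0.001,0.001,-0.007,0.6],[0.8,3.5,18,0.001,0.001,-0.007,0.6]]]}}

```text
time_s: 2.85
eef_pos: [0.6161, -0.3499, 0.0652]
eef_rot: [-0.001, 0.704, 0.71, 0.0]
wrist_force: [1.3, 0.6, 0.6]
opening: 0.598
```

```bash
python3 - <<'E'
from h import *
delta([.6155,-.3505,.023],0.4)
E
```

```text
t 2.85 now [ 0.6161 -0.3499  0.0652] jaw 0.47 open 0.598
shift [-0.06 -0.05  4.22] rot [-0.0013 -0.0013  0.0013]
```

Emit:
{"name": "apply_moves", "arguments": {"moves": [[[0,0,2,0,0,0,0.6],[0,0,4,0,0,0,0.6],[0,0,4.1,0,0,0,0.6],[0,0,4.1,0,0,0,0.25],[0,0,4.1,0,0,0,0.25],[0,0,4.1,0,0,0,0.25],[0,0,4.1,0,0,0,0.25],[0,0,4.1,0,0,0,0.25]]]}}

```text
time_s: 3.65
eef_pos: [0.6161, -0.3512, 0.0239]
eef_rot: [-0.0, 0.705, 0.71, 0.0]
wrist_force: [-0.0, 0.2, 0.1]
opening: 0.249
```

Emit:
{"name": "apply_moves", "arguments": {"moves": [[[0,0,0,0,0,0,0.25],[0,0,0,0,0,0,0.25],[0,0,0,0,0,0,0.25]]]}}

```text
time_s: 3.95
eef_pos: [0.6158, -0.351, 0.0231]
eef_rot: [-0.001, 0.705, 0.71, -0.0]
wrist_force: [-0.2, -0.6, 0.4]
opening: 0.254
```

Emit:
{"name": "apply_moves", "arguments": {"moves": [[[0,0,0,0,0,0,0],[0,0,0,0,0,0,0],[0,0,0,0,0,0,0],[0,0,0,0,0,0,0],[0,0,0,0,0,0,0]]]}}

```text
time_s: 4.45
eef_pos: [0.6159, -0.351, 0.0233]
eef_rot: [-0.001, 0.705, 0.71, 0.0]
wrist_force: [0.6, -0.2, -0.2]
opening: -0.002
```

```bash
python3 - <<'E'
from h import *
delta([.6155,-.3505,.023],0.4)
E
python3 wrist.py w2
```

```text
t 4.45 now [ 0.6159 -0.351   0.0233] jaw 0.4 open -0.002
shift [ 0.05 -0.04  0.03] rot [-0.001 -0.001  0.   ]
[  0 189] [ 39 369] [ 479.3 -383.8  120.2   23.4   77.6] [ 488.7 -376.6  111.9   21.8   77.6]
[71 45] [152 322] [ 541.3 -329.6  152.5   40.1   86.9] [ 546.4 -326.1  142.    37.4   86.9]
[222  42] [294 263] [ 616.3 -307.9  113.4   36.3  -89.7] [ 616.2 -306.   105.7   33.8  -89.7]
```

View pics/w2.png

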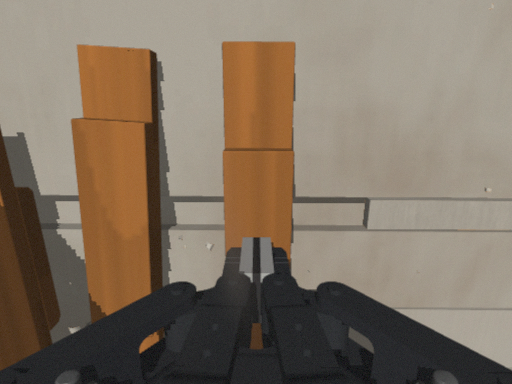

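The jaws are fully shut, yet the bar still runs below the fingers (visible at (256,335)), so they seem to have closed above it. I'll check where the fingertips should project.

```bash
python3 - <<'E'
from h import *
p,R,o=tool();c=get_calibration("wrist")
for d in(-.02,0,.01,.019,.022):
    print(d,proj(c,p+R.apply([0,0,d])),proj(c,p+R.apply([.011,0,d])),proj(c,p+R.apply([0,.017,d])))
print(c["R"],-c["R"].T@c["t"]-p,p, o["wrist_force"])
for s in("scene",):cv2.imwrite("pics/s2.png",cv2.resize(camera(s)[130:290,170:400,::-1],None,fx=3.4,fy=3.4,interpolation=cv2.INTER_CUBIC))
E
```

```text
-0.02 [[256.72824265 270.1516853 ]] [[256.74825784 247.95105183]] [[294.25406329 270.159939  ]]
0 [[256.65215762 250.54574425]] [[256.66828341 230.6416173 ]] [[289.73938439 250.5530688 ]]
0.01 [[256.62048781 242.38491903]] [[256.63511721 223.46322256]] [[287.86018246 242.39185311]]
0.019 [[256.59486422 235.78211542]] [[256.60833542 217.66664871]] [[286.33974746 235.78873197]]
0.022 [[256.5868594  233.71939555]] [[256.59997837 215.85787383]] [[285.86476257 233.72591261]]
[[ 0.99997339  0.00722276 -0.00102691]
 [ 0.00722157 -0.96002371  0.27982554]
 [ 0.00103525 -0.27982551 -0.96005032]] [-0.00066581  0.07192213  0.14807607] [ 0.61586762 -0.35103742  0.02329308] [ 0.23536666 -0.36124995 -0.10262832]
```

View pics/s2.png

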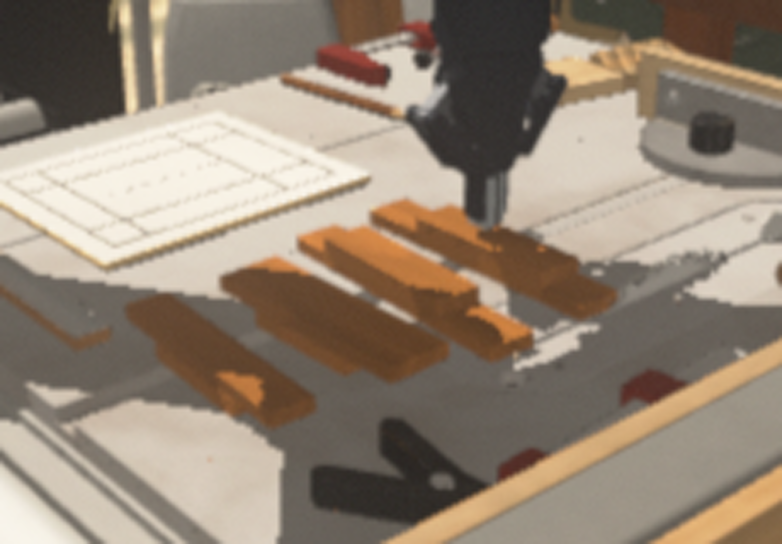

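Both views put the fingertips at or above the top of the bar, so the stated 19 mm doesn't match the reported z. A gentle touch on the bar top (z = 22 mm) will give the true tip height.

Emit:
{"name": "apply_moves", "arguments": {"moves": [[[0,0,0.1,0,0,0,0],[0,0,0.2,0,0,0,0],[0,0,0.3,0,0,0,0],[0,0,0.4,0,0,0,0],[0,0,0.4,0,0,0,0]]]}}

```text
time_s: 5.05
eef_pos: [0.6157, -0.3509, 0.019]
eef_rot: [-0.001, 0.705, 0.71, -0.0]
wrist_force: [0.0, 0.3, 0.4]
opening: 0.0
```

Emit:
{"name": "apply_moves", "arguments": {"moves": [[[0,0,0.2,0,0,0,0],[0,0,0.3,0,0,0,0],[0,0,0.4,0,0,0,0],[0,0,0.5,0,0,0,0],[0,0,0.5,0,0,0,0]]]}}

```text
time_s: 5.55
eef_pos: [0.6162, -0.3512, 0.0172]
eef_rot: [-0.001, 0.705, 0.71, -0.0]
wrist_force: [-7.0, 4.2, 16.7]
opening: -0.004
```

Contact came at eef z ≈ 0.0175, so the shut tips stand about 4 mm above the reported TCP, not 19 mm ahead of it. I'll grip at eef z ≈ 0.000, which puts the tips roughly 5 mm above the table.

Emit:
{"name": "apply_moves", "arguments": {"moves": [[[0,0,-2,0,0,0,0.6],[0,0,-3,0,0,0,0.6],[0,0,-3,0,0,0,0.6],[0,0,-3,0,0,0,0.6],[0,0,-3,0,0,0,0.6],[0,0,-3,0,0,0,0.6]]]}}

```text
time_s: 6.15
eef_pos: [0.6154, -0.3507, 0.0432]
eef_rot: [-0.001, 0.705, 0.71, -0.0]
wrist_force: [-0.2, 0.1, -0.5]
opening: 0.6
```

```bash
python3 - <<'E'
from h import *
delta([.616,-.3505,.0],0.4)
E
```

```text
t 6.15 now [ 0.6154 -0.3507  0.0432] jaw 0.4 open 0.6
shift [0.01 0.07 4.32] rot [-0.0022 -0.002  -0.0001]
```

Emit:
{"name": "apply_moves", "arguments": {"moves": [[[0,0,2,0,0,0,0.6],[0,0,3,0,0,0,0.6],[0,0,3.6,0,0,0,0.6],[0,0,4.0,0,0,0,0.6],[0,0,4.2,0,0,0,0.6],[0,0,4.2,0,0,0,0.6]]]}}

```text
time_s: 6.75
eef_pos: [0.6159, -0.3511, 0.0023]
eef_rot: [-0.001, 0.705, 0.71, 0.0]
wrist_force: [0.4, 0.3, -0.3]
opening: 0.603
```

Emit:
{"name": "apply_moves", "arguments": {"moves": [[[0,0,0,0,0,0,0],[0,0,0,0,0,0,0],[0,0,0,0,0,0,0],[0,0,0,0,0,0,0],[0,0,0,0,0,0,0],[0,0,0,0,0,0,0]]]}}

```text
time_s: 7.35
eef_pos: [0.6164, -0.3515, 0.0033]
eef_rot: [0.0, 0.705, 0.71, 0.0]
wrist_force: [-0.0, 0.4, 5.7]
opening: 0.384
```

Gripped, with the opening at 0.384. Lift, then carry it to above the left drawn stile, turning −90°.

Emit:
{"name": "apply_moves", "arguments": {"moves": [[[0,0,-3,0,0,0,0],[0,0,-7,0,0,0,0],[0,0,-9,0,0,0,0],[8,-2,-10,0,0,0.5,0],[12,-4,-10,0,0,0.7,0],[16,-6,-10,0,0,0.8,0],[20,-8,-10,0,0,0.9,0],[22,-8.6,-10,0,0,1.0,0]]]}}

```text
time_s: 8.15
eef_pos: [0.5258, -0.1288, 0.1016]
eef_rot: [-0.002, 0.917, 0.4, -0.001]
wrist_force: [0.2, 0.9, -1.5]
opening: 0.379
```

```bash
python3 - <<'E'
from h import *
delta([.5297,-.0307,.1],-88.8)
E
```

```text
t 8.15 now [ 0.5258 -0.1288  0.1016] jaw -42.89 open 0.379
shift [ 7.45 -6.39  0.18] rot [-0.0039  0.0023  0.8013]
```

Emit:
{"name": "apply_moves", "arguments": {"moves": [[[4,-3.2,0,0,0,0.3,0],[7.4,-6.4,0,0,0,0.6,0],[7.4,-6.4,0,0,0,0.8,0],[7.4,-6.4,0,0,0,0.8,0],[7.4,-6.4,0,0,0,0.8,0],[7.4,-6.4,0,0,0,0.8,0],[7.4,-6.4,0,0,0,0.8,0],[7.4,-6.4,0,0,0,0.8,0]]]}}

```text
time_s: 8.95
eef_pos: [0.5309, -0.0338, 0.1023]
eef_rot: [-0.001, 1.0, 0.015, -0.001]
wrist_force: [-0.3, 0.7, -1.1]
opening: 0.377
```

```bash
python3 - <<'E'
from h import *
delta([.5297,-.0307,.1],-88.8)
c=get_calibration("wrist")
b=np.radians(1.2);B=np.array([[np.cos(b),-np.sin(b)],[np.sin(b),np.cos(b)]])
for q in [(100,80),(100,46),(54,80),(100,-46),(54,46)]:
    w=np.array([.531,-.0937])+B@np.array(q)/1000;print(q,proj(c,[*w,.006]))
E
python3 wrist.py w3
```

```text
t 8.95 now [ 0.5309 -0.0338  0.1023] jaw -88.28 open 0.377
shift [-0.11 -0.32  0.23] rot [-0.0013  0.0018  0.009 ]
(100, 80) [[230.41026709  63.52252224]]
(100, 46) [[277.83127992  63.98905636]]
(54, 80) [[231.24126355 128.9673101 ]]
(100, -46) [[406.032609    65.25031777]]
(54, 46) [[276.09049416 129.39365029]]
[215  32] [298 353] [515.4 -33.4 268.   62.7   1.7] [519.3 -33.3 255.6  59.8   1.7]
[0 0] [123 154] [613.4 112.3 104.5  88.5   0. ] [612.9 105.7  99.7  84.4   0. ]
```

View pics/w3.png

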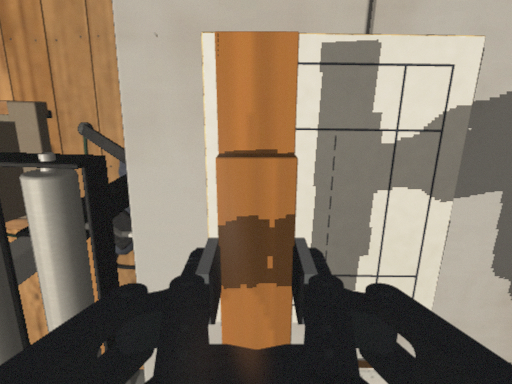

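The wrist view shows the drawn lines where predicted: the x=100 line at row 64, the x=54 line at row 130, and the corner (405,66) against a predicted (406,65). So the board pose holds. Now the held stile from its end (row 32) and shoulder (row 155).

```bash
python3 - <<'E'
from h import *
p,R,o=tool();c=get_calibration("wrist")
z0=p[2]-.003
e=ray(c,[[217,33],[298,33]],z0+.011);s=ray(c,[[218,156],[297,156]],z0+.022)
print("end",e*1000,"shoulder",s*1000)
print("centre est from end",e.mean(0)*1000-[100,0],"from shoulder",s.mean(0)*1000-[51,0],"tcp",p*1000)
for l in ([296,63],[452,66]),([295,129],[442,130]):
    w=ray(c,l,.006)*1000;print(w,np.degrees(np.arctan2(*(w[0]-w[1])[[1,0]]))-90)
w=ray(c,[[405,66],[379,276]],.006)*1000;print(w,np.degrees(np.arctan2(*(w[0]-w[1])[[1,0]])))
E
```

```text
end [[628.98748008 -14.57769152]
 [629.95079866 -47.01171018]] shoulder [[581.27205285 -16.06427219]
 [582.2445856  -48.42562422]]
centre est from end [529.46913937 -30.79470085] from shoulder [530.75831923 -32.24494821] tcp [531.00951041 -33.89213192 102.36710142]
[[ 631.18021293  -58.69995394]
 [ 632.5207961  -170.80511158]] 0.6851254510165461
[[ 584.84811869  -60.98132011]
 [ 587.44505096 -172.46170153]] 1.3344621826299914
[[ 631.51618928 -137.08001732]
 [ 461.84607291 -142.11550454]] 1.6999310809283303
```

Emit:
{"name": "apply_moves", "arguments": {"moves": [[[0,-0.35,3,0,0,0.008,0],[0,-0.35,6,0,0,0.008,0],[0,-0.35,8,0,0,0.008,0],[0,-0.35,8.6,0,0,0.008,0],[0,-0.35,8.9,0,0,0.008,0],[0,-0.35,9.1,0,0,0.008,0],[0,-0.35,9.2,0,0,0.008,0],[0,-0.35,9.2,0,0,0.008,0]]]}}

```text
time_s: 9.8
eef_pos: [0.5318, -0.0305, 0.0115]
eef_rot: [-0.0, 1.0, 0.01, 0.0]
wrist_force: [-0.7, -0.5, -1.4]
opening: 0.382
```

```bash
python3 - <<'E'
from h import *
delta([.531,-.0304,.0093],-88.8)
E
```

```text
t 9.8 now [ 0.5318 -0.0305  0.0115] jaw -88.86 open 0.382
shift [-0.08 -0.01  0.22] rot [-0.0005 -0.0005 -0.001 ]
```

Emit:
{"name": "apply_moves", "arguments": {"moves": [[[-0.05,0,0.1,0,0,0,0],[-0.05,0,0.2,0,0,0,0],[-0.05,0,0.25,0,0,0,0],[-0.05,0,0.25,0,0,0,0]]]}}

```text
time_s: 10.2
eef_pos: [0.5309, -0.0304, 0.0092]
eef_rot: [-0.0, 1.0, 0.01, -0.0]
wrist_force: [-2.9, 0.8, 7.0]
opening: 0.383
```

Emit:
{"name": "apply_moves", "arguments": {"moves": [[[0,0,0,0,0,0,0.6],[0,0,0,0,0,0,0.6],[0,0,0,0,0,0,0.6],[0,0,-2,0,0,0,0.6],[0,0,-5,0,0,0,0.6],[0,0,-10,0,0,0,0.6],[0,0,-12,0,0,0,0.6],[0,0,-12,0,0,0,0.6]]]}}

```text
time_s: 11.0
eef_pos: [0.5336, -0.0312, 0.1322]
eef_rot: [0.001, 1.0, 0.01, 0.003]
wrist_force: [0.3, -0.1, -0.4]
opening: 0.603
```

```bash
python3 - <<'E'
from h import *
delta([.5445,-.352,.13],-3)
E
python3 wrist.py w4; python3 - <<'E'
from h import *
im=camera("top");c=get_calibration("top")
for k in oak(im)[-5:]: print(rect(ray(c,k,.0)),rect(ray(c,k,.017)),rect(ray(c,k,.028)))
E
```

```text
t 11.0 now [ 0.5336 -0.0312  0.1322] jaw -88.86 open 0.603
shift [ 0.45 32.1   0.26] rot [ 0.0058 -0.0042 -1.4985]
[234  72] [276 295] [528.6 -29.9 203.   35.8   1.2] [531.7 -29.8 194.8  34.3   1.2]
[0 0] [139 155] [619.7 125.8 118.4 113.8   0. ] [619.  119.5 113.5 109.2   0. ]
[217.4  20.2  98.2  60.3 -53.4] [221.2  14.2  96.2  59.2 -53.4] [223.7  10.2  95.   58.4 -53.4]
[148.1 180.5 179.  146.7   0.7] [153.3 171.3 175.5 143.8   0.7] [156.6 165.4 173.3 142.    0.7]
[ 467.7 -369.4  158.7   44.6  -88.7] [ 466.7 -368.   155.6   43.8  -88.7] [ 466.1 -367.   153.6   43.2  -88.7]
[532.4 -24.8 197.3  36.6   1.5] [530.1 -30.  193.5  35.9   1.5] [528.7 -33.4 191.   35.4   1.5]
[815.8 214.2 176.3 175.8 -88.2] [808.  204.4 172.9 172.4 -88.2] [803.  198.  170.7 170.2 -88.2]
```

Emit:
{"name": "apply_moves", "arguments": {"moves": [[[0.1,5,0,0,0,-0.15,0.6],[0.2,10,0,0,0,-0.3,0.6],[0.3,15,0,0,0,-0.45,0.6],[0.4,20,0,0,0,-0.6,0.6],[0.4,25,0,0,0,-0.75,0.6],[0.4,30,0,0,0,-0.9,0.6],[0.4,32.1,0,0.0,0.0,-1.05,0.6],[0.4,32.1,0,0,0,-1.2,0.6]]]}}

```text
time_s: 11.9
eef_pos: [0.5393, -0.3554, 0.125]
eef_rot: [-0.002, 0.828, 0.561, -0.001]
wrist_force: [0.3, 1.4, 0.4]
opening: 0.6
```

```bash
python3 - <<'E'
from h import *
delta([.543,-.353,.13],-3)
E
```

```text
t 11.9 now [ 0.5393 -0.3554  0.125 ] jaw -21.8 open 0.6
shift [ 0.36  0.26 -0.51] rot [-0.0038 -0.0012 -0.3281]
```

Emit:
{"name": "apply_moves", "arguments": {"moves": [[[0.2,0.3,0,0,0,-0.15,0.6],[0.2,0.3,2,0,0,-0.3,0.6],[0.2,0.3,4,-0.001,0,-0.325,0.6],[0.2,0.3,4,-0.001,0,-0.325,0.6],[0.2,0.3,4,-0.001,0,-0.325,0.6]]]}}

```text
time_s: 12.4
eef_pos: [0.5435, -0.3496, 0.0858]
eef_rot: [-0.002, 0.727, 0.686, 0.0]
wrist_force: [0.7, -0.3, 0.6]
opening: 0.6
```

```bash
python3 wrist.py w5;python3 - <<'E'
from h import *
delta([.543,-.353,.002],-3)
E
```

```text
[  0 128] [ 73 322] [ 378.3 -362.5  158.2   31.6   86.7] [ 386.7 -358.4  150.4   30.    86.7]
[101 125] [186 292] [ 463.6 -351.9  128.7   48.8  -88.6] [ 467.7 -348.2  122.4   46.4  -88.6]
[231  67] [282 324] [ 543.2 -353.1  199.1   35.6   87. ] [ 543.4 -349.4  189.2   33.8   87. ]
t 12.45 now [ 0.5443 -0.3503  0.0872] jaw -3.31 open 0.601
shift [-0.3  -0.1   8.52] rot [-0.0012 -0.0017 -0.0055]
```

Emit:
{"name": "apply_moves", "arguments": {"moves": [[[-0.3,-0.1,3,0,0,-0.005,0.6],[-0.3,-0.1,6,0,0,-0.005,0.6],[-0.3,-0.1,7.5,0,0,-0.005,0.6],[-0.3,-0.1,8.2,0,0,-0.005,0.6],[-0.3,-0.1,8.4,0,0,-0.005,0.6],[-0.3,-0.1,8.4,0,0,-0.005,0.6]]]}}

```text
time_s: 13.05
eef_pos: [0.5441, -0.354, 0.0049]
eef_rot: [0.001, 0.725, 0.688, 0.0]
wrist_force: [-0.0, 0.0, -0.0]
opening: 0.598
```

Emit:
{"name": "apply_moves", "arguments": {"moves": [[[0,0,0,0,0,0,0],[0,0,0,0,0,0,0],[0,0,0,0,0,0,0],[0,0,0,0,0,0,0],[0,0,0,0,0,0,0],[0,0,0,0,0,0,0]]]}}

```text
time_s: 13.65
eef_pos: [0.5446, -0.3544, 0.0057]
eef_rot: [0.001, 0.725, 0.689, 0.0]
wrist_force: [-0.1, 1.2, 6.4]
opening: 0.379
```

Emit:
{"name": "apply_moves", "arguments": {"moves": [[[0,0,-3,0,0,0,0],[0,0,-7,0,0,0,0],[0,0,-10,0,0,-0.15,0],[5,0,-10,0,0,-0.3,0],[10,0,-10,0,0,-0.45,0],[15,0,-10,0,0,-0.6,0],[18,-1,-10,0,0,-0.75,0],[19.5,-2,-10,0,0,-0.9,0]]]}}

```text
time_s: 14.45
eef_pos: [0.533, -0.1544, 0.1039]
eef_rot: [-0.001, 0.349, 0.937, 0.001]
wrist_force: [0.1, -0.9, -1.3]
opening: 0.372
```

```bash
python3 - <<'E'
from h import *
delta([.5327,-.1564,.105],91.2)
E
```

```text
t 14.45 now [ 0.533  -0.1544  0.1039] jaw 49.11 open 0.372
shift [-0.11 -0.17 -0.11] rot [ 0.0014 -0.0011 -0.7346]
```

Emit:
{"name": "apply_moves", "arguments": {"moves": [[[0,0,0,0,0,-0.15,0],[0,0,0,0,0,-0.3,0],[0,0,0,0,0,-0.45,0],[0,0,0,0,0,-0.6,0],[0,0,0,0,0,-0.735,0],[0,0,0,0,0,-0.735,0],[0,0,0,0,0,-0.735,0]]]}}

```text
time_s: 15.15
eef_pos: [0.5335, -0.1577, 0.104]
eef_rot: [-0.0, -0.004, 1.0, 0.0]
wrist_force: [-0.1, 0.4, -0.8]
opening: 0.381
```

```bash
python3 wrist.py w6; python3 - <<'E'
from h import *
delta([.5327,-.1564,.0117],91.2)
E
```

```text
[ 0 75] [ 83 143] [ 466.8 -320.1   63.3   48.   -88.6] [ 466.6 -312.7   60.4   45.8  -88.6]
[388  59] [465 305] [530.3 -23.2 201.3  41.9   1.1] [527.2 -29.3 192.1  40.    1.1]
[215  32] [297 349] [ 5.465e+02 -1.568e+02  2.652e+02  6.150e+01  5.000e-01] [ 5.426e+02 -1.568e+02  2.531e+02  5.870e+01  5.000e-01]
t 15.2 now [ 0.5335 -0.1577  0.104 ] jaw 90.52 open 0.377
shift [0.08 0.12 9.23] rot [ 0.0008 -0.     -0.0119]
```

View pics/w6.png

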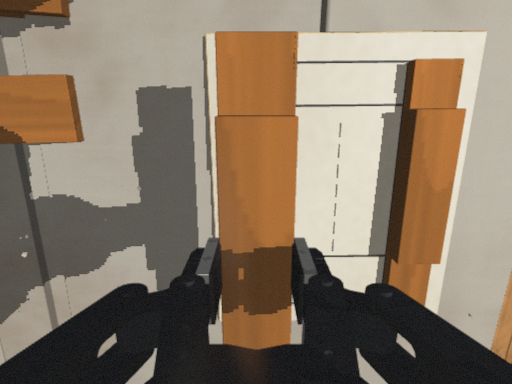

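The held bar has its end at row 32 and shoulder at row 116. The drawn lines are at rows 62 (x=-100) and 105 (x=-70). The placed stile has its end at row 59 and shoulder at row 107.

```bash
python3 - <<'E'
from h import *
p,R,o=tool();c=get_calibration("wrist")
z0=p[2]-.0057
e=ray(c,[[216,32],[298,32]],z0+.011).mean(0)*1000;s=ray(c,[[217,116],[297,116]],z0+.022).mean(0)*1000
print("held: centre from end",e+[100,0],"shoulder",s+[67,0],"tcp",p*1000)
print("lines",ray(c,[[300,62],[405,62],[300,105],[400,105]],.006)*1000)
print("stile1 end",ray(c,[[413,59],[463,60]],.017)*1000,"shoulder",ray(c,[[410,107],[464,109]],.028)*1000)
E
```

```text
held: centre from end [ 533.49434857 -157.47537227] shoulder [ 533.38008697 -157.18221265] tcp [ 533.48914599 -157.67267096  104.04316088]
lines [[ 432.19449428 -126.10869137]
 [ 431.49121888  -50.3192239 ]
 [ 461.98122926 -124.67157715]
 [ 461.29178785  -49.84398717]]
stile1 end [[430.89133189 -49.88503205]
 [431.20698934 -15.36096386]] shoulder [[462.59405729 -52.47827913]
 [463.56762195 -15.35550409]]
```

Emit:
{"name": "apply_moves", "arguments": {"moves": [[[0,0.07,3,0,0,-0.012,0],[0,0.07,6,0,0,-0.012,0],[0,0.07,8,0,0,-0.012,0],[0,0.07,8.6,0,0,-0.012,0],[0,0.07,8.9,0,0,-0.012,0],[0,0.07,9.1,0,0,-0.012,0],[0,0.07,9.2,0,0,-0.012,0],[0,0.07,9.2,0,0,-0.012,0]]]}}

```text
time_s: 16.0
eef_pos: [0.5342, -0.1573, 0.0129]
eef_rot: [0.001, -0.012, 1.0, -0.0]
wrist_force: [-0.2, 0.6, -0.9]
opening: 0.378
```

```bash
python3 - <<'E'
from h import *
delta([.5334,-.157,.0117],91.2)
print(get_obs()["wrist_force"])
E
```

```text
t 16.0 now [ 0.5342 -0.1573  0.0129] jaw 91.38 open 0.378
shift [0.08 0.03 0.12] rot [-0.0001  0.0014  0.0032]
[-0.21420695  0.60224154 -0.91328489]
```

Emit:
{"name": "apply_moves", "arguments": {"moves": [[[0.07,0.03,0.05,0,0,0.003,0],[0.07,0.03,0.1,0,0,0.003,0],[0.07,0.03,0.15,0,0,0.003,0],[0.07,0.03,0.15,0,0,0.003,0]]]}}

```text
time_s: 16.4
eef_pos: [0.5331, -0.1568, 0.0116]
eef_rot: [0.0, -0.011, 1.0, 0.0]
wrist_force: [-2.9, 1.2, 8.3]
opening: 0.378
```

Emit:
{"name": "apply_moves", "arguments": {"moves": [[[0,0,0,0,0,0,0.6],[0,0,0,0,0,0,0.6],[0,0,0,0,0,0,0.6],[0,0,-2,0,0,0,0.6],[0,0,-5,0,0,0,0.6],[0,0,-10,0,0,0,0.6],[0,0,-12,0,0,0,0.75],[0,0,-12,0,0,0,0.75]]]}}

```text
time_s: 17.2
eef_pos: [0.5355, -0.1581, 0.1347]
eef_rot: [0.003, -0.011, 1.0, -0.002]
wrist_force: [1.1, -0.5, -0.1]
opening: 0.755
```

```bash
python3 wrist.py w7; python3 - <<'E'
from h import *
delta([.4675,-.367,.1],1.4)
E
```

```text
[473 193] [511 345] [621.1  72.  170.1  37.1  14.3] [614.7  62.6 163.2  35.6  14.3]
[ 0 72] [103 132] [ 467.1 -332.2   87.8   47.4  -88.7] [ 467.  -325.2   84.2   45.5  -88.7]
[374  63] [443 287] [531.7 -24.  203.1  40.8   1.1] [529.  -29.4 194.9  39.1   1.1]
[237  63] [280 286] [ 534.2 -156.1  202.3   35.7    1.3] [ 531.3 -156.2  194.1   34.3    1.3]
t 17.25 now [ 0.534  -0.1574  0.1323] jaw 91.22 open 0.751
shift [  7.11 -20.81   3.23] rot [0.0017 0.0036 1.5677]
```

Emit:
{"name": "apply_moves", "arguments": {"moves": [[[0.5,-5,0,0,0,0.15,0.75],[1,-10,0,0,0,0.3,0.75],[3,-15,0,0,0,0.45,0.75],[6,-19,0,0,0,0.6,0.75],[7.1,-20.8,0,0,0,0.75,0.75],[7.1,-20.8,0,0,0,0.9,0.75],[7.1,-20.8,0,0,0,1.05,0.75],[7.1,-20.8,0,0,0,1.2,0.75]]]}}

```text
time_s: 18.05
eef_pos: [0.465, -0.3656, 0.1279]
eef_rot: [-0.002, 0.559, 0.829, 0.001]
wrist_force: [-0.3, 0.4, -0.6]
opening: 0.754
```

```bash
python3 - <<'E'
from h import *
delta([.4673,-.3673,.1],1.3)
E
```

```text
t 18.05 now [ 0.465  -0.3656  0.1279] jaw 22.05 open 0.754
shift [-0.25  0.15  2.79] rot [-0.0017 -0.0042  0.3621]
```

Emit:
{"name": "apply_moves", "arguments": {"moves": [[[-0.2,0.2,0,0,0,0.15,0.75],[-0.2,0.2,2,0,0,0.3,0.75],[-0.2,0.2,4,0,0,0.362,0.75],[-0.2,0.2,4,0,0,0.362,0.75],[-0.2,0.2,4,0,0,0.362,0.75]]]}}

```text
time_s: 18.55
eef_pos: [0.4681, -0.3664, 0.0888]
eef_rot: [-0.002, 0.696, 0.718, 0.0]
wrist_force: [0.6, 0.5, 0.7]
opening: 0.743
```

```bash
python3 wrist.py w8; python3 - <<'E'
from h import *
delta([.4673,-.3673,.003],1.3)
E
```

```text
[223  94] [292 306] [ 468.2 -370.7  167.2   48.4  -88.4] [ 468.1 -367.   159.1   46.1  -88.4]
[119  82] [171 285] [ 386.  -360.9  156.4   36.6   86.8] [ 389.9 -357.7  148.8   34.8   86.8]
t 18.6 now [ 0.4687 -0.3671  0.09  ] jaw 1.82 open 0.753
shift [-0.03 -0.14  8.7 ] rot [-0.0007 -0.0016  0.0091]
```

Emit:
{"name": "apply_moves", "arguments": {"moves": [[[0,-0.07,3,0,0,0.006,0.75],[0,-0.07,6,0,0,0.006,0.75],[0,-0.07,7.5,0,0,0.006,0.75],[0,-0.07,8.4,0,0,0.006,0.75],[0,-0.07,8.6,0,0,0.006,0.75],[0,-0.07,8.6,0,0,0.006,0.75]]]}}

```text
time_s: 19.2
eef_pos: [0.4687, -0.3678, 0.0052]
eef_rot: [0.0, 0.698, 0.716, 0.0]
wrist_force: [0.5, 0.0, 0.4]
opening: 0.75
```

Emit:
{"name": "apply_moves", "arguments": {"moves": [[[0,0,0,0,0,0,0],[0,0,0,0,0,0,0],[0,0,0,0,0,0,0],[0,0,0,0,0,0,0],[0,0,0,0,0,0,0]]]}}

```text
time_s: 19.7
eef_pos: [0.4692, -0.3683, 0.0061]
eef_rot: [0.001, 0.698, 0.716, 0.0]
wrist_force: [-0.2, 0.5, 6.1]
opening: 0.518
```

Emit:
{"name": "apply_moves", "arguments": {"moves": [[[0,0,-3,0,0,0,0],[0,0,-8,0,0,0,0],[4,2,-9.5,0,0,0,0],[8,4,-9.5,0,0,0,0],[12,6,-9.5,0,0,0,0],[16,8,-9.5,0,0,0,0],[20,10,-9.5,0,0,0,0],[24,12,-9.5,0,0,0,0]]]}}

```text
time_s: 20.5
eef_pos: [0.5829, -0.1227, 0.0998]
eef_rot: [-0.0, 0.699, 0.716, 0.0]
wrist_force: [0.5, -0.7, -1.4]
opening: 0.519
```

```bash
python3 - <<'E'
from h import *
delta([.6092,-.0931,.1],1.2)
E
```

```text
t 20.5 now [ 0.5829 -0.1227  0.0998] jaw 1.38 open 0.519
shift [ 2.9   2.7  -0.01] rot [ 0.0004 -0.0006  0.0031]
```

Emit:
{"name": "apply_moves", "arguments": {"moves": [[[2.8,2.6,0,0,0,0.003,0],[2.8,2.6,0,0,0,0.003,0],[2.8,2.6,0,0,0,0.003,0],[2.8,2.6,0,0,0,0.003,0]]]}}

```text
time_s: 20.9
eef_pos: [0.6071, -0.0965, 0.0994]
eef_rot: [-0.0, 0.7, 0.714, -0.0]
wrist_force: [0.0, -0.3, -1.4]
opening: 0.518
```

```bash
python3 wrist.py w9; python3 - <<'E'
from h import *
delta([.6092,-.0931,.0121],1.2)
E
```

```text
[ 39 247] [190 297] [ 491.4 -162.2  125.4   47.     1.2] [ 496.7 -155.8  119.6   44.8    1.2]
[ 3 82] [313 348] [ 538.1 -124.4  227.2  219.9  -88.6] [ 541.3 -119.7  216.7  209.7  -88.6]
[443   0] [479 217] [752.4 -31.1 152.5  12.4 -84.2] [745.5 -30.8 145.4  11.8 -84.2]
t 20.95 now [ 0.607  -0.0968  0.0994] jaw 1.14 open 0.518
shift [0.36 0.23 8.73] rot [-0.0006 -0.0007 -0.001 ]
```

View pics/w9.png

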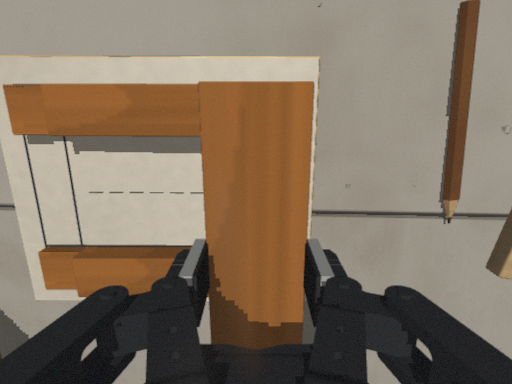

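The held rail's left end is at row 82 (columns 200–313). The left stile's top face spans rows 85–135 and the other stile's inner edge is at row 247.

```bash
python3 - <<'E'
from h import *
p,R,o=tool();c=get_calibration("wrist")
z0=p[2]-.0061
e=ray(c,[[200,82],[313,82]],z0+.022)*1000
print("rail end",e,"centre",e.mean(0)-[-np.sin(np.radians(1.2))*80,80],"tcp",p*1000)
print("stile1 y edges (outer,inner)",ray(c,[[150,85],[150,135]],.028)*1000,"stile2 inner",ray(c,[[150,247]],.028)*1000,"line",ray(c,[[65,137],[150,192]],.006)*1000)
E
```

```text
rail end [[583.05349257 -16.77454825]
 [627.57499646 -15.88137604]] centre [606.98963811 -96.32796215] tcp [607.03104117 -96.83057192  99.42166883]
stile1 y edges (outer,inner) [[535.42044679 -13.92666755]
 [533.0288565  -46.31539723]] stile2 inner [[ 526.83078786 -130.25434386]] line [[461.48666019 -51.2477117 ]
 [522.47901161 -93.08587353]]
```

Emit:
{"name": "apply_moves", "arguments": {"moves": [[[0.4,0.2,2,0,0,-0.001,0],[0.4,0.2,4,0,0,-0.001,0],[0.4,0.2,5.8,0,0,-0.001,0],[0.4,0.2,5.8,0,0,-0.001,0],[0.4,0.2,5.8,0,0,-0.001,0]]]}}

```text
time_s: 21.45
eef_pos: [0.6092, -0.0927, 0.0416]
eef_rot: [-0.001, 0.7, 0.714, 0.0]
wrist_force: [0.5, 0.3, -0.8]
opening: 0.519
```

```bash
python3 - <<'E'
from h import *
delta([.6092,-.0928,.0121],1.2)
E
```

```text
t 21.45 now [ 0.6092 -0.0927  0.0416] jaw 1.18 open 0.519
shift [-0.01  0.01  2.95] rot [-0.0007 -0.001  -0.0004]
```

Emit:
{"name": "apply_moves", "arguments": {"moves": [[[0,0,0.7,0,0,0,0],[0,0,1.4,0,0,0,0],[0,0,1.9,0,0,0,0],[0,0,2.3,0,0,0,0],[0,0,2.6,0,0,0,0],[0,0,2.8,0,0,0,0],[0,0,2.8,0,0,0,0]]]}}

```text
time_s: 22.15
eef_pos: [0.6095, -0.0916, 0.0132]
eef_rot: [-0.001, 0.699, 0.715, 0.0]
wrist_force: [-0.3, -0.2, -0.8]
opening: 0.516
```

Emit:
{"name": "apply_moves", "arguments": {"moves": [[[0,0,0.1,0,0,0,0],[0,0,0.15,0,0,0,0],[0,0,0.18,0,0,0,0],[0,0,0.18,0,0,0,0]]]}}

```text
time_s: 22.55
eef_pos: [0.6098, -0.0917, 0.0121]
eef_rot: [-0.0, 0.699, 0.715, 0.0]
wrist_force: [-1.3, 0.3, 2.2]
opening: 0.515
```

Emit:
{"name": "apply_moves", "arguments": {"moves": [[[0,0,0,0,0,0,0.7],[0,0,0,0,0,0,0.7],[0,0,0,0,0,0,0.7],[0,0,-2,0,0,0,0.7],[0,0,-5,0,0,0,0.7],[0,0,-10,0,0,0,0.6],[0,0,-11,0,0,0,0.6],[0,0,-11,0,0,0,0.6]]]}}

```text
time_s: 23.35
eef_pos: [0.6117, -0.0925, 0.1249]
eef_rot: [0.002, 0.699, 0.715, 0.002]
wrist_force: [-0.4, -0.0, -0.2]
opening: 0.599
```

```bash
python3 wrist.py w10; python3 - <<'E'
from h import *
delta([.387,-.3635,.11],-3.2)
E
```

```text
[22 91] [283 283] [530.9 -97.8 206.6 171.    1.3] [534.2 -94.6 197.9 163.8   1.3]
[420  17] [447 208] [752.7 -29.8 149.6  12.3 -84.2] [746.7 -29.4 143.3  11.8 -84.2]
t 23.4 now [ 0.6101 -0.092   0.1224] jaw 1.27 open 0.6
shift [-26.65 -22.91   1.2 ] rot [ 0.0018 -0.0002  0.078 ]
```

View pics/w10.png

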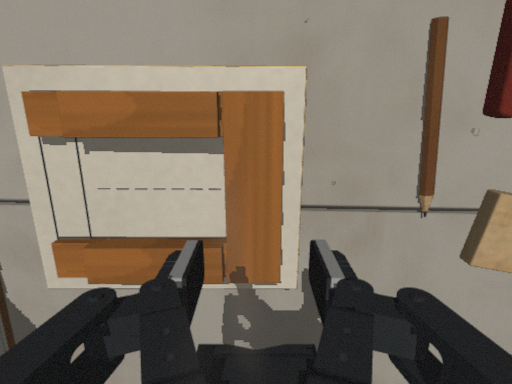

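The wide rail spans columns 222–283, flush across both stiles with an even small gap at the shoulders. Next is the narrow rail.

Emit:
{"name": "apply_moves", "arguments": {"moves": [[[-3.8,-3.3,0,0,0,0.078,0.6],[-7.6,-6.5,0,0,0,0.078,0.6],[-11.4,-9.8,0,0,0,0.078,0.6],[-15.2,-13,0,0,0,0.078,0.6],[-19,-16.3,0,0,0,0.078,0.6],[-22.8,-19.6,0,0,0,0.078,0.6],[-26.6,-22.9,0,0,0,0.078,0.6],[-26.6,-22.9,2,0,0,0.078,0.6]]]}}

```text
time_s: 24.2
eef_pos: [0.3835, -0.3681, 0.1018]
eef_rot: [0.001, 0.729, 0.685, -0.001]
wrist_force: [1.0, 0.4, 0.4]
opening: 0.602
```

```bash
python3 wrist.py w11; python3 - <<'E'
from h import *
delta([.387,-.3635,.003],-3.2)
E
```

```text
[239  84] [282 289] [ 387.1 -366.   166.7   31.2   86.7] [ 387.1 -362.8  159.1   29.7   86.7]
[ 0 25] [107 356] [ 220.4 -382.2  282.3   89.7   73.5] [ 228.1 -378.2  269.3   85.5   73.5]
t 24.25 now [ 0.3828 -0.3634  0.0969] jaw -3.52 open 0.601
shift [-0.03  0.45  9.39] rot [-0.0036 -0.0048 -0.0057]
```

Emit:
{"name": "apply_moves", "arguments": {"moves": [[[0,0.4,3,0,0,-0.005,0.6],[0,0.4,6,0,0,-0.005,0.6],[0,0.4,8,0,0,-0.005,0.6],[0,0.4,9,0,0,-0.005,0.6],[0,0.4,9.2,0,0,-0.005,0.6],[0,0.4,9.2,0,0,-0.005,0.6]]]}}

```text
time_s: 24.85
eef_pos: [0.3907, -0.3625, 0.0093]
eef_rot: [-0.001, 0.725, 0.689, 0.0]
wrist_force: [0.6, 0.8, 0.5]
opening: 0.601
```

Emit:
{"name": "apply_moves", "arguments": {"moves": [[[0,0,0,0,0,0,0],[0,0,0,0,0,0,0],[0,0,0,0,0,0,0],[0,0,0,0,0,0,0],[0,0,0,0,0,0,0],[0,0,0,0,0,0,0]]]}}

```text
time_s: 25.45
eef_pos: [0.3913, -0.3638, 0.011]
eef_rot: [0.001, 0.725, 0.689, 0.0]
wrist_force: [0.7, 2.4, 6.8]
opening: 0.328
```

The grip is a bit shallow (eef z 0.011), so I'll open, lower 6 mm and regrip.

Emit:
{"name": "apply_moves", "arguments": {"moves": [[[0,0,0,0,0,0,0.6],[0,0,0,0,0,0,0.6],[0,0,0,0,0,0,0.6],[0,0,0.3,0,0,0,0.6],[0,0,0.6,0,0,0,0.6],[0,0,0.6,0,0,0,0.6],[0,0,0.6,0,0,0,0],[0,0,0.6,0,0,0,0]]]}}

```text
time_s: 26.25
eef_pos: [0.3907, -0.3632, 0.0039]
eef_rot: [-0.0, 0.725, 0.689, 0.0]
wrist_force: [-0.2, 0.9, 0.4]
opening: 0.333
```

Emit:
{"name": "apply_moves", "arguments": {"moves": [[[0,0,0,0,0,0,0],[0,0,0,0,0,0,0],[0,0,0,0,0,0,0],[0,0,0,0,0,0,0],[0,0,0,0,0,0,0]]]}}

```text
time_s: 26.75
eef_pos: [0.3907, -0.3632, 0.0037]
eef_rot: [-0.0, 0.725, 0.689, 0.0]
wrist_force: [0.2, 0.9, 2.2]
opening: 0.33
```

Emit:
{"name": "apply_moves", "arguments": {"moves": [[[0,0,-3,0,0,0,0],[0,0,-8,0,0,0,0],[4,1.1,-9.5,0,0,-0.072,0],[9,2.2,-9.5,0,0,-0.072,0],[13.5,3.3,-9.5,0,0,-0.072,0],[18,4.4,-9.5,0,0,-0.072,0],[22,5.2,-9.5,0,0,-0.072,0],[26,6.3,-9.5,0,0,-0.072,0]]]}}

```text
time_s: 27.55
eef_pos: [0.4663, -0.1045, 0.0984]
eef_rot: [-0.001, 0.7, 0.715, 0.0]
wrist_force: [1.1, 0.1, -0.9]
opening: 0.333
```

```bash
python3 - <<'E'
from h import *
delta([.4472,-.0954,.1],1.2)
E
```

```text
t 27.55 now [ 0.4663 -0.1045  0.0984] jaw 1.21 open 0.333
shift [ 0.95 -1.89 -0.15] rot [-0.0008 -0.0012  0.0002]
```

Emit:
{"name": "apply_moves", "arguments": {"moves": [[[0.9,-1.9,0,0,0,0,0],[0.9,-1.9,0,0,0,0,0],[0.9,-1.9,0,0,0,0,0],[0.9,-1.9,0,0,0,0,0]]]}}

```text
time_s: 27.95
eef_pos: [0.4481, -0.0989, 0.0989]
eef_rot: [0.0, 0.7, 0.714, 0.0]
wrist_force: [0.3, -0.0, -1.3]
opening: 0.333
```

```bash
python3 wrist.py w12; python3 - <<'E'
from h import *
delta([.4472,-.0954,.0097],1.2)
E
```

```text
[  0 168] [ 44 366] [ 253.1 -173.2  191.5   38.3   78.3] [ 262.1 -166.4  182.6   36.5   78.3]
[431  85] [511 297] [622.2 -96.1 171.9  50.6 -88.6] [614.  -92.9 163.9  48.2 -88.6]
[219  85] [462 348] [ 507.8 -124.9  224.7  172.7  -88.8] [ 504.9 -120.3  214.2  164.6  -88.8]
t 28.0 now [ 0.4481 -0.0991  0.0989] jaw 1.12 open 0.336
shift [ 0.37 -0.08  8.92] rot [ 0.0006 -0.0003 -0.0014]
```

View pics/w12.png

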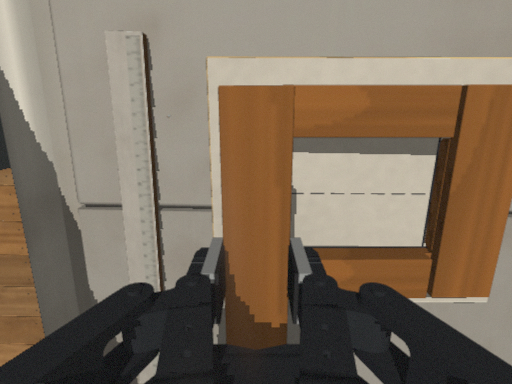

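The rail's end is at row 86, columns 219–294.

```bash
python3 - <<'E'
from h import *
p,R,o=tool();c=get_calibration("wrist")
e=ray(c,[[219,86],[294,86]],p[2]-.0037+.022)*1000
print(e,"centre",e.mean(0)-[-1.7,80],"tcp",p*1000)
print("stile1 edges",ray(c,[[400,86],[400,136]],.028)*1000)
E
```

```text
[[431.81437566 -20.46702135]
 [460.92051775 -19.88982866]] centre [ 448.06744671 -100.178425  ] tcp [448.05060563 -99.08877467  98.92053838]
stile1 edges [[540.45170615 -13.56862788]
 [545.22117503 -45.79580563]]
```

Emit:
{"name": "apply_moves", "arguments": {"moves": [[[0.46,-0.08,2,0,0,0,0],[0.46,-0.08,4,0,0,0,0],[0.46,-0.08,5.8,0,0,0,0],[0.46,-0.08,5.8,0,0,0,0],[0.46,-0.08,5.8,0,0,0,0]]]}}

```text
time_s: 28.5
eef_pos: [0.4467, -0.094, 0.0408]
eef_rot: [-0.001, 0.7, 0.714, 0.0]
wrist_force: [-0.4, 0.5, -1.2]
opening: 0.328
```

```bash
python3 - <<'E'
from h import *
delta([.4472,-.0945,.0097],1.2)
E
```

```text
t 28.5 now [ 0.4467 -0.094   0.0408] jaw 1.14 open 0.328
shift [-0.06  0.05  3.11] rot [-0.0005 -0.0011 -0.001 ]
```

Emit:
{"name": "apply_moves", "arguments": {"moves": [[[-0.06,0.05,0.7,0,0,0,0],[-0.06,0.05,1.4,0,0,0,0],[-0.06,0.05,1.9,0,0,0,0],[-0.06,0.05,2.3,0,0,0,0],[-0.06,0.05,2.6,0,0,0,0],[-0.06,0.05,2.8,0,0,0,0],[-0.06,0.05,2.9,0,0,0,0],[-0.06,0.05,2.9,0,0,0,0]]]}}

```text
time_s: 29.3
eef_pos: [0.4471, -0.0939, 0.0117]
eef_rot: [-0.0, 0.7, 0.715, 0.0]
wrist_force: [-0.3, -0.7, -1.5]
opening: 0.327
```

```bash
python3 - <<'E'
from h import *
delta([.4472,-.0945,.0097],1.2)
print(get_obs()["wrist_force"])
E
```

```text
t 29.3 now [ 0.4471 -0.0939  0.0117] jaw 1.21 open 0.327
shift [-0.06  0.    0.2 ] rot [-0.0001 -0.0008  0.0002]
[-0.2997207  -0.6728092  -1.52179986]
```

Emit:
{"name": "apply_moves", "arguments": {"moves": [[[0,0,0.1,0,0,0,0],[0,0,0.2,0,0,0,0],[0,0,0.25,0,0,0,0],[0,0,0.25,0,0,0,0]]]}}

```text
time_s: 29.7
eef_pos: [0.4473, -0.094, 0.0097]
eef_rot: [-0.0, 0.7, 0.715, 0.0]
wrist_force: [-1.0, -0.0, 4.2]
opening: 0.337
```

Seated at the expected height (0.0097). Release and rise, then check.

Emit:
{"name": "apply_moves", "arguments": {"moves": [[[0,0,0,0,0,0,0.55],[0,0,0,0,0,0,0.55],[0,0,0,0,0,0,0.55],[0,0,-2,0,0,0,0.55],[0,0,-5,0,0,0,0.55],[-2,4,-10,0,0,0,0.55],[-4,8,-13,0,0,0,0.55],[-4,8,-14,0,0,0,0.55]]]}}

```text
time_s: 30.5
eef_pos: [0.5314, -0.1342, 0.1524]
eef_rot: [0.002, 0.7, 0.714, 0.001]
wrist_force: [-0.2, -0.1, -0.5]
opening: 0.549
```

```bash
python3 wrist.py w13; python3 - <<'E'
from h import *
c=get_calibration("wrist")
b=np.radians(1.2);B=np.array([[np.cos(b),-np.sin(b)],[np.sin(b),np.cos(b)]])
for q in [(100,80),(100,-80),(-100,-80),(-100,80)]:
    w=np.array([.5315,-.0934])+B@np.array(q)/1000;print(q,np.round(proj(c,[*w,.028]),1))
E
```

```text
[131  39] [384 228] [532.4 -94.7 212.1 169.1   1.2] [532.3 -93.5 204.1 162.7   1.2]
(100, 80) [[378.5  37.6]]
(100, -80) [[359.7 225.5]]
(-100, -80) [[145.9 226.3]]
(-100, 80) [[125.6  37.1]]
```

View pics/w13.png

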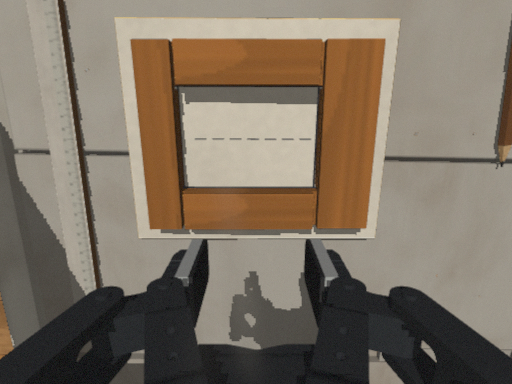

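The frame is complete on the board. Its corners are at (132,39), (384,39), (364,228) and (149,228), with even board margins left and right (14 and 13 px at row 39). The fitted outline is centred at (532.3, −93.5) mm and turned 1.2°, against the board's (531.5, −93.4) and 1.2°. Handing in.

```bash
python3 -c "
from bench import *
o=get_obs();print(o['eef_pos'],abs(o['dq']).max());print(hand_in())"
```

```text
[ 0.5341669  -0.13573872  0.15582244] 0.08700537577320429
the job is handed in; nothing more can be done
None
```

The frame is dry-fitted on its drawing and handed in at about 30.6 s; no verdict is reported. Both stiles lie laps up on the drawn stiles with their long laps at the wide-rail end, and both rails are lowered into their laps.

**Last checks:** The last wrist picture showed a closed, square frame with even margins on the board. Its outline was centred about 1 mm from the board centre and turned 1.2°, the same as the board. Both rails stopped at the height expected for fully seated (eef z 12.1 and 9.7 mm). I judged them flush from those heights and did not measure it directly. The gripper never went near the steel rule or the spring clamp, but I took no final measurement of either.

**What disagreed or went wrong:**
- **Fingertip reach:** The stated 19 mm did not hold. A light touch put the closed tips about 4 mm above the reported TCP, so my first grasp closed above the first stile. It didn't move the stile, and I gripped lower from then on.
- **Narrow rail:** The first grip was too shallow, so I opened, lowered and gripped again.
- **Last frame-corner prediction:** The predicted corner pixels were about 5 px off. I put this down to the arm still settling when the camera pose was read. The measurement from the picture itself agreed with the board.

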